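# Set the stiff bench timer in the fixture store

### The arm

A 6-joint arm with a two-finger parallel gripper is mounted at the origin on the work surface. World frame = base frame: x ahead of the robot, y to its left, z up, the work surface at z = 0. Lengths are in mm, angles in rad, forces in N, time in s.
With the tool pointing down it reaches from about 400 to 925 mm from the base axis. Payload 3.4 kg.
Tool frame: the origin (TCP) lies at the very end of the fingers, on their centre line; the grasp point (between the pads) lies 19 mm behind it; z points along the fingers, y is the direction in which the jaws open and shut (so a half turn about z gives the same grasp; the last joint's range is limited). The gripper opens to 85 mm and grips with 20 to 120 N. Pads are 22 mm wide; open, the fingers measure 114 mm over their backs; the gripper's body (76 mm by 85 mm) begins 54 mm behind the grasp point. The pads swing forward as they close: fully open they stand 13 mm farther back than shut.
Start: joints at [1.266, 0.307, 1.506, -0, 1.328, -0.073], TCP at [131.558, 559.753, 231.305] pointing down, gripper open.
Joint ranges: [-3.12, 3.12], [-1.05, 2.28], [0.14, 2.33], [-1.42, 4.57], [0.1, 2.73], [-2.68, 2.68]. Speed limits (rad/s): [2.57, 2.57, 3.14, 3.14, 3.14, 3.14].

### API

Orientations are given as a rotation vector (axis times angle).
In Python, from workcell import ctrl gives the robot as it stands.
- The arm moves only by the tool carry_out, never from a script. Its argument "moves" is a list of rows, each a list of 5 numbers: the closure, from -1 (fully open) to 1 (shut), so that 0 is half open, then the shift along the tool's x, y, z in mm, then the turn about the tool's z in degrees. A call has 1 to 10 rows; each row shifts and turns the commanded pose from where the row before left it, along the tool's axes as they then stand; what a row does not reach is not made up. A row lasts 1/12 s, in which the tool goes at most 41.7 mm and 7.16 degrees, less where a joint would pass 70% of its speed; a pose out of reach is approached as far as the arm can. A call with a gripper value outside its range is refused whole. The fingers move at their own pace and stop on an object; "force" is the grip in N (left out, the last holds). Time passes only in rows, so rows that do not move let the fingers close. It gives the time, the measured TCP pose, the force and the opening at its end, in the units of the state.
- ctrl.state(): the state, without advancing time (a new reading comes with each control period).
- ctrl.capture(name): name is "scene" or "top" or "wrist"; returns a dict with "pixels" (420x560x3 uint8, blue, green, red), "fx", "fy", "cx", "cy" (pixels), "dist" ([k1, k2, p1, p2, k3] as OpenCV has them; the pictures are not rectified), "cam_to_world" (4x4, takes a point from camera to world coordinates). Camera axes: x right, y down, z forward; pixel columns grow to the right and rows downward; lengths in mm; the calibration is good to about 2 mm. A picture is of the moment at which its call begins. There is no depth.
- ctrl.finish_job(): hands the job in, once; it reports no verdict.
The state is a dict: "t": time; "joint_pos": joint angles; "joint_velocities": joint speeds; "effort": joint torques, N m; "tool_pos": TCP position; "ee_rot": TCP orientation; "contact_force": force on the tool from outside, world axes, zero at the start; "ft_torque": the same for the moment, N m; "opening": finger opening in mm.
Only numpy, scipy, OpenCV 4.12 (cv2) and the standard library are available. Lean on these libraries where they do the work, as an engineer would, in place of code of your own. Each camera call takes 0.05 s, during which the arm holds its last target.

### The job

Set the bench timer to the minute marked by the little steel tab on its rim: wind the dial clockwise past the long top mark, then turn it back down until the pointer stands at the tab, and let go. The timer stands loose and its dial is stiff, so keep the knob pushed home firmly, but without crushing the timer onto its mat, while you turn it, or the whole timer just spins round with the knob. Do not lift, tip or drag the timer away, and leave the machined parts around it alone.

Things in the scene. Friction and masses are not known exactly. Their poses are not given: they have to be found in the camera images.
- timer: loose grey round timer, 116 mm across, about 0.45 kg, on four rubber feet on the mat; origin: centre of its underside, z up, x to the zero mark. Its white face is 41 mm up, with dark marks every 0.2 rad (2 minutes) clockwise from zero; the last and longest is the top mark, 2.0 rad. Its feet hold against the dial only under a press of some 10 to 18 N on the knob; over 35 N on the feet harms it
- knob_grip (a point): grip point on the black upright bar knob on the timer's axis. The bar is 50 mm long (along this point's x, the pointer's direction), 14 mm thick (y), 42 mm high; the point is 17 mm below its top, about 80 mm above the timer's underside; z up. The knob slides in loosely (1 N) for a few mm, a different amount each time, and then is home on a rubber stop that gives a few N per mm and passes the push on to the timer
- dial (a joint): angle of dial, pointer and bar knob relative to the timer, rad: 0 at the zero mark, growing clockwise seen from above, 0.1 rad per minute; top mark at 2.0, end stop at 2.3. It turns stiffly (about 0.17 N m both ways) and stays where it is left
- pointer (a point): tip of the dial's short black pointer, 45 mm from the axis and 44 mm above the timer's underside; x points outward from the axis, z up; turns with the knob
- tab (a point): inner tip of the small steel tab on the timer's rim that marks the wanted minute, 54 mm from the axis and 44 mm above the timer's underside; x points outward from the axis, z up. It is tight on the rim and stays put
- minute_tab (a joint): the tab's angle on the timer's scale, rad, counted like the dial's; between 0.8 and 1.4; the dial is set when its own reading equals this
- vee_block: bystander: loose aluminium block with a groove along its top, 90 x 50 x 46 mm, origin at the centre of its underside
- jaw_plate: bystander: loose aluminium plate with two round holes, 100 x 70 x 30 mm, origin at the centre of its underside
- flange: bystander: loose round steel flange, 68 mm in diameter, 48 mm high, origin at the centre of its underside
- mat: thin black rubber bench mat under the timer, fixed, 240 x 260 x 4 mm, origin at the centre of its underside, on the bench
There are look-alikes about, which are no part of the job. There is more than one size of the timer; the one meant has the size given above.

How it is judged:
By the outcome, as a careful person would: the job done as asked, in the order asked, and still so for the second after the job is handed in, with the robot touching nothing.
It also fails if it takes over 38 s, if anything falls off the work surface, if the arm or the gripper's body presses on something with over 40 N, if the wrist force passes 120 N, or if a joint passes its speed limit or range.

## Working session

There is one attempt and no reset: what is moved stays moved. The work goes in short steps, Python scripts to look and compute and a tool call to move; the robot and the scene stay as the last step left them, time stands still between calls to the robot, and variables do not carry over. Pictures are saved under pics/ and viewed, and the job is handed in when it is done.

Besides the shell and the picture viewer there is one more tool, called as a command line: name --pt "numbers of a row" for each row, then --argument value for the rest. carry_out: Moves the arm, as the interface text tells. Its arguments: {"type":"object","properties":{"moves":{"type":"array","items":{"type":"array","items":{"type":"number"}}},"force":{"type":"number"}},"required":["moves"]}

```bash
ls; mkdir -p pics
cat > h.py <<'E'
import numpy as np, cv2, pickle
from workcell import ctrl
def cap(n,tag):
    c=ctrl.capture(n); pickle.dump(c,open(f'pics/{tag}.pkl','wb')); cv2.imwrite(f'pics/{tag}.png',np.asarray(c['pixels'])); return c
def load(tag): return pickle.load(open(f'pics/{tag}.pkl','rb'))
def ray(c,uv):
    K=np.array([[c['fx'],0,c['cx']],[0,c['fy'],c['cy']],[0,0,1.]])
    p=cv2.undistortPoints(np.array(uv,float).reshape(-1,1,2),K,np.array(c['dist'],float)).reshape(-1,2)
    T=np.array(c['cam_to_world']); d=np.c_[p,np.ones(len(p))]@T[:3,:3].T
    return T[:3,3],d
def plane(c,uv,z):
    o,d=ray(c,uv); return o+d*((z-o[2])/d[:,2])[:,None]
def tri(c1,u1,c2,u2):
    o1,d1=ray(c1,[u1]);o2,d2=ray(c2,[u2]);d1=d1[0];d2=d2[0]
    A=np.c_[d1,-d2];s=np.linalg.lstsq(A,o2-o1,rcond=None)[0]
    a=o1+s[0]*d1;b=o2+s[1]*d2
    return (a+b)/2,np.linalg.norm(a-b)
def proj(c,P):
    K=np.array([[c['fx'],0,c['cx']],[0,c['fy'],c['cy']],[0,0,1.]])
    T=np.linalg.inv(np.array(c['cam_to_world'])); r,_=cv2.Rodrigues(T[:3,:3])
    return cv2.projectPoints(np.array(P,float).reshape(-1,1,3),r,T[:3,3],K,np.array(c['dist'],float))[0].reshape(-1,2)
E
python3 -c "
from h import *
for n in ['scene','top','wrist']: c=cap(n,n+'0'); print(n,np.round(c['cam_to_world'],2).tolist(),c['fx'])
print(ctrl.state())"
```

```text
pics
scene [[-0.54, 0.52, -0.66, 1389.12], [0.84, 0.34, -0.42, 509.98], [0.0, -0.79, -0.62, 783.63], [0.0, 0.0, 0.0, 1.0]] 455.0125727778914
top [[-0.01, -1.0, 0.09, 567.95], [-1.0, 0.01, 0.02, 0.67], [-0.02, -0.09, -1.0, 993.13], [0.0, 0.0, 0.0, 1.0]] 385.341735608297
wrist [[0.23, 0.92, 0.31, 52.05], [0.97, -0.22, -0.07, 578.97], [-0.0, 0.32, -0.95, 373.82], [0.0, 0.0, 0.0, 1.0]] 291.8430910607078
{'t': 0.15, 'joint_pos': array([ 1.26652931e+00,  3.07425261e-01,  1.50737912e+00,  9.49203094e-06,
        1.32841547e+00, -7.35146488e-02]), 'joint_velocities': array([ 0.00195092, -0.00132867, -0.00394006, -0.00093568,  0.00101088,
        0.00022701]), 'effort': array([ 2.82271039e-04, -4.57984972e+01, -2.52221918e+01, -9.51304742e-05,
        8.38612294e-03, -8.99559637e-06]), 'tool_pos': array([131.37479298, 559.23611644, 230.57666394]), 'ee_rot': array([-3.61628568e-01, -3.12039202e+00,  2.50757114e-03]), 'contact_force': array([-0.30687337,  0.72940906,  0.42059576]), 'ft_torque': array([-0.0303331 ,  0.07268292, -0.01113383]), 'opening': 85.53243996468099}
```

View pics/scene0.png

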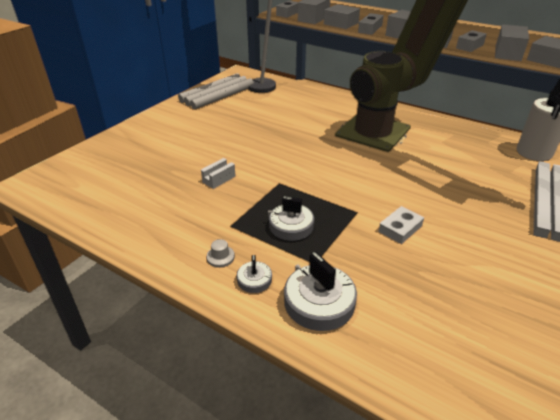

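View pics/top0.png

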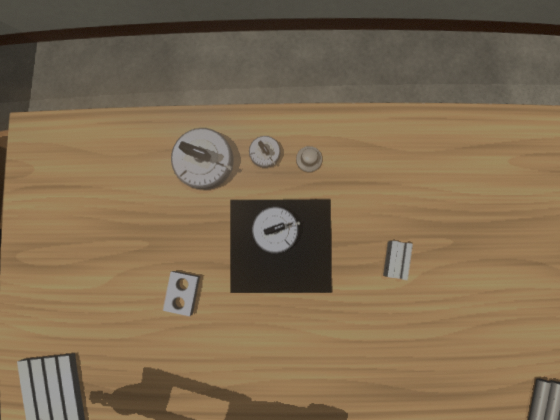

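View pics/wrist0.png

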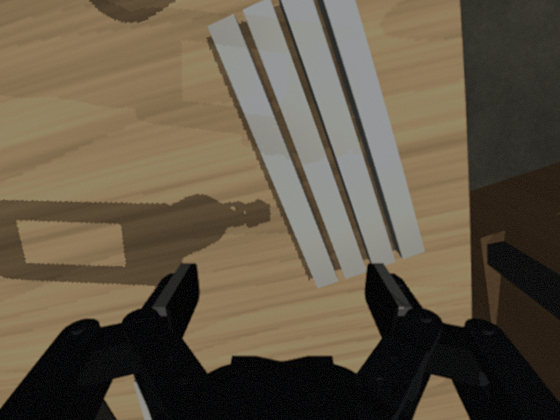

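The timer meant is the one on the mat: top px (275,230), scene px (292,220). I'll enlarge both views and locate it.

```bash
python3 -c "
from h import *
t=load('top0');s=load('scene0')
a=np.asarray(t['pixels'])[195:270,235:315];cv2.imwrite('pics/t0z.png',cv2.resize(a,None,fx=7,fy=7,interpolation=2))
a=np.asarray(s['pixels'])[185:245,255:330];cv2.imwrite('pics/s0z.png',cv2.resize(a,None,fx=8,fy=8,interpolation=2))
g=np.asarray(t['pixels'])[200:270,232:320].max(2)
m=(g>110).astype(np.uint8)
cs=max(cv2.findContours(m,0,1)[0],key=cv2.contourArea)+[232,200]
e=cv2.fitEllipse(cs);print(e,plane(t,[e[0]],45))
r=plane(t,[[e[0][0]-e[1][0]/2,e[0][1]],[e[0][0]+e[1][0]/2,e[0][1]]],45);print(np.linalg.norm(r[0]-r[1]))
print('mat',plane(t,[[230,200],[331,200],[332,292],[230,292]],4))
print('knob',plane(t,[[275,230]],100))
"
```

```text
((274.60540771484375, 229.05104064941406), (42.138427734375, 44.111717224121094), 55.20924758911133) [[609.64773492  40.14459957  45.        ]]
103.88501418444896
mat [[ 687.82433965  157.32934196    4.        ]
 [ 685.12910721 -104.22578447    4.        ]
 [ 450.16299881 -102.8950395     4.        ]
 [ 451.46196372  156.89347106    4.        ]]
knob [[605.0193456  36.9522558 100.       ]]
```

View pics/t0z.png

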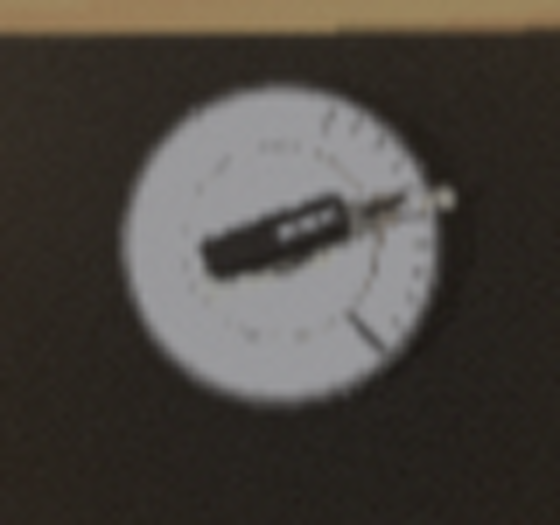

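View pics/s0z.png

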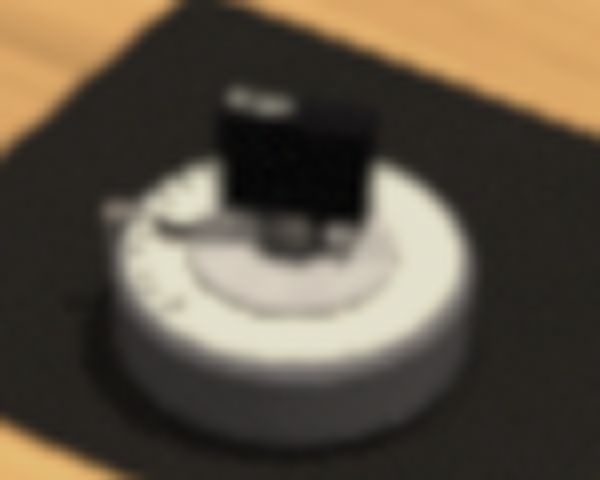

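The top mark is at about 5 o'clock, zero at about 1 o'clock, and the pointer and tab both at about 0.9 rad. The timer is near (609,40). Moving the wrist over it.

carry_out --pt "-1 -32.4 -22 0 0" --pt "-1 -32.4 -22 0 0" --pt "-1 -32.4 -22 0 0" --pt "-1 -32.4 -22 0 0" --pt "-1 -32.4 -22 0 0" --pt "-1 -32.4 -22 0 0" --pt "-1 -32.4 -22 0 0" --pt "-1 -32.4 -22 0 0" --pt "-1 -32.4 -22 0 0" --pt "-1 -32.4 -22 0 0"

```text
t: 0.98
tool_pos: [397.4, 269.7, 231.2]
ee_rot: [-0.362, -3.121, 0.0]
contact_force: [0.8, 0.9, -0.4]
opening: 85.5
```

carry_out --pt "-1 -32.4 -22 0 0" --pt "-1 -32.4 -22 0 0" --pt "-1 -32.4 -22 0 0" --pt "-1 -32.4 -22 0 0" --pt "-1 -32.4 -22 0 0" --pt "-1 -32.4 -22 0 0" --pt "-1 -32.4 -22 0 0" --pt "-1 0 0 0 0" --pt "-1 0 0 0 0"

```text
t: 1.73
tool_pos: [583.4, 67.8, 230.5]
ee_rot: [-0.367, -3.119, 0.0]
contact_force: [-0.1, 0.4, 0.2]
opening: 85.5
```

```bash
python3 -c "
from h import *
cap('wrist','w1');s=ctrl.state();print(s['t'],s['tool_pos'],s['ee_rot'],s['contact_force'])"
```

```text
1.7833 [582.05840356  68.99780704 230.51910096] [-3.64621438e-01 -3.11848360e+00 -2.71666967e-04] [-0.9389644  -0.0908801   0.07900738]
```

View pics/w1.png

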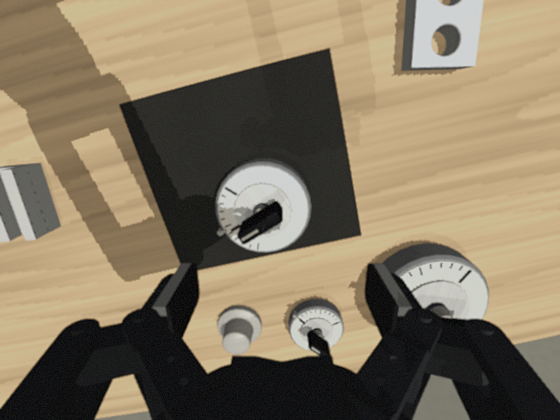

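carry_out --pt "-1 -33 -22 0 0" --pt "-1 0 0 0 7" --pt "-1 0 0 0 7" --pt "-1 0 0 0 7" --pt "-1 0 0 0 7" --pt "-1 0 0 0 7" --pt "-1 0 0 0 7" --pt "-1 0 0 0 7" --pt "-1 0 0 0 7" --pt "-1 0 0 0 5"

```text
t: 2.62
tool_pos: [607.7, 42.5, 231.2]
ee_rot: [-1.899, -2.501, 0.001]
contact_force: [0.3, 0.1, 0.0]
opening: 85.6
```

carry_out --pt "-1 0 0 0 0" --pt "-1 0 0 0 0"

```text
t: 2.78
tool_pos: [608.2, 42.1, 231.3]
ee_rot: [-1.89, -2.509, 0.0]
contact_force: [0.3, -0.6, -0.0]
opening: 85.4
```

```bash
python3 -c "
from h import *
cap('wrist','w2');s=ctrl.state();print(s['t'],s['tool_pos'],s['ee_rot'],s['contact_force'],s['joint_pos'])
a=np.asarray(load('w2')['pixels']);cv2.imwrite('pics/w2.png',a)
b=np.asarray(load('w1')['pixels'])[150:265,195:325];cv2.imwrite('pics/w1z.png',cv2.resize(b,None,fx=5,fy=5,interpolation=2))"
```

```text
2.8333 [608.44446163  41.82651447 231.36910252] [-1.89019763e+00 -2.50867522e+00  1.88183405e-04] [0.3281282  0.92071764 0.40787522] [-7.48428563e-04  3.55411838e-01  1.43080268e+00  2.25776312e-04
  1.35587067e+00 -2.80163601e-01]
```

View pics/w2.png

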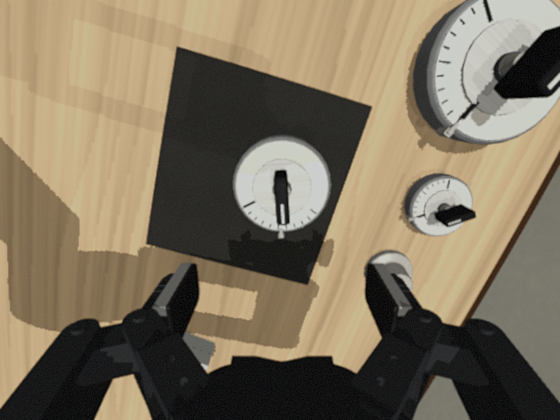

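View pics/w1z.png

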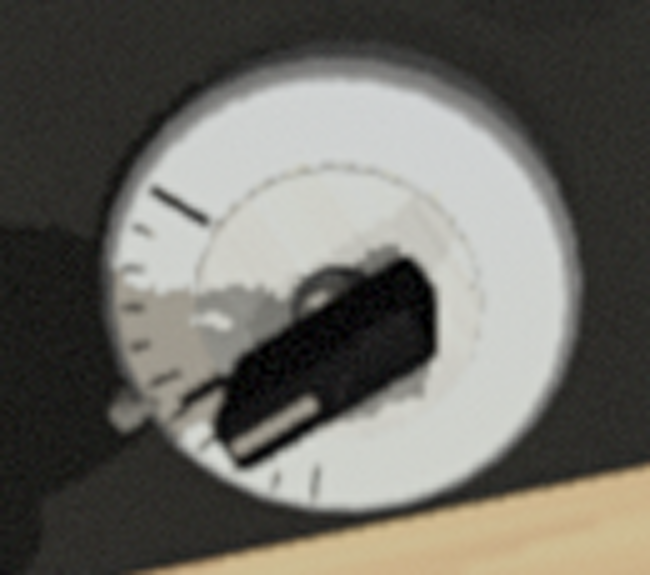

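```bash
python3 -c "
from h import *
b=np.asarray(load('w2')['pixels'])[130:250,225:340];cv2.imwrite('pics/w2z.png',cv2.resize(b,None,fx=5,fy=5,interpolation=2))
for tag,(x0,y0,x1,y1) in dict(w1=(195,150,325,265),w2=(225,130,340,250)).items():
  c=load(tag);p=np.asarray(c['pixels'])[y0:y1,x0:x1].astype(int)
  m=((p.min(2)>165)).astype(np.uint8)
  cs=max(cv2.findContours(m,0,1)[0],key=cv2.contourArea)
  h=cv2.convexHull(cs)+[x0,y0]
  P=plane(c,h.reshape(-1,2),45)[:,:2].astype(np.float32)
  # dense hull resample
  (cc,r)=cv2.minEnclosingCircle(P);print(tag,cc,r, cv2.fitEllipse(P))
"
```

```text
w1 (609.3653564453125, 39.1833610534668) 54.036521911621094 ((609.3607788085938, 39.23794174194336), (107.53196716308594, 107.777587890625), 70.77803039550781)
w2 (609.4027099609375, 38.969947814941406) 53.95621109008789 ((609.3493041992188, 39.03279113769531), (107.1233901977539, 107.5031509399414), 106.8031005859375)
```

View pics/w2z.png

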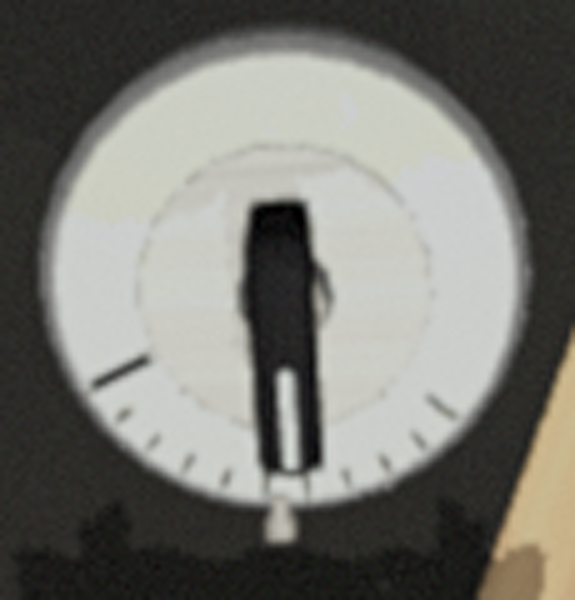

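```bash
cat >> h.py <<'E'
def zang(tag,x0,y0,f,pts,z,C):
    c=load(tag); uv=(np.array(pts,float)+.5)/f-.5+[x0,y0]
    P=plane(c,uv,z); d=P[:,:2]-C
    return np.degrees(np.arctan2(d[:,1],d[:,0])),np.linalg.norm(d,axis=1),P
E
python3 -c "
from h import *
C=[609.35,39.1]
def show(n,r): print(n,np.round(r[0],1),np.round(r[1],1))
T2=[(443,408),(420,440),(387,462),(347,478),(308,487),(267,483),(227,479),(188,463),(153,441),(124,415),(120,372)]
show('ticks w2',zang('w2',225,130,5,T2,45,C))
show('tab w2',zang('w2',225,130,5,[(281,500),(280,520),(281,542)],48,C))
show('tab w1',zang('w1',195,150,5,[(142,401),(125,415)],48,C))
show('ticks w1',zang('w1',195,150,5,[(315,480),(277,480),(208,442),(165,379),(141,345),(135,308),(135,268),(142,232),(180,205)],45,C))
show('ptr w1',zang('w1',195,150,5,[(183,406),(217,381)],48,C))
show('knob top w2 z101',zang('w2',225,130,5,[(262,470),(322,466),(250,205),(305,203)],101,C))
a=zang('w2',225,130,5,[(262,470),(322,466),(250,205),(305,203)],101,C)[2];print(a, a.mean(0)); d=(a[0]+a[1]-a[2]-a[3])/2;print(np.hypot(*d[:2]),np.degrees(np.arctan2(d[1],d[0])))
b=zang('w1',195,150,5,[(240,467),(435,350)],101,C)[2];print(b)
"
```

```text
ticks w2 [ -21.9  -33.1  -44.2  -56.3  -67.5  -79.   -90.3 -102.2 -113.9 -124.9
 -136.3] [48.  49.8 50.  49.9 50.2 49.1 49.9 49.6 49.5 49.7 44.2]
tab w2 [-75.  -75.1 -74.8] [52.1 57.4 63.2]
tab w1 [-76.8 -75.5] [53.8 59.4]
ticks w1 [ -22.   -32.9  -55.8  -78.8  -90.7 -101.8 -113.6 -124.3 -136.7] [47.2 49.5 49.2 47.1 49.3 48.9 49.  49.3 43.9]
ptr w1 [-69.8 -70.9] [45.9 35.2]
knob top w2 z101 [-85.1 -55.4 118.1  99. ] [23.7 23.6 31.5 31.4]
[[611.35410729  15.50541874 101.        ]
 [622.72963949  19.67615816 101.        ]
 [594.48317442  66.89939726 101.        ]
 [604.41309577  70.15443523 101.        ]] [608.24500424  43.05885235 101.        ]
53.88904101530722 -70.94468582753095
[[621.33249214  18.43940779 101.        ]
 [605.57459027  63.46303766 101.        ]]
```

```bash
python3 -c "
from h import *
f=lambda x0,y0,u,v:((u+.5)/5-.5+x0,(v+.5)/5-.5+y0)
w1=load('w1');w2=load('w2')
print('knob corner',tri(w1,f(195,150,240,467),w2,f(225,130,322,466)))
print('top mark',tri(w1,f(195,150,180,205),w2,f(225,130,120,372)))
print('tab outer',tri(w1,f(195,150,120,420),w2,f(225,130,280,540)))
print('zero',tri(w1,f(195,150,315,480),w2,f(225,130,443,408)))
print('scene knob top', plane(load('scene0'),[[292,200]],101))
"
```

```text
knob corner (array([623.60760137,  17.28943608,  95.35882065]), np.float64(0.5856318591341863))
top mark (array([577.35267181,   8.92214447,  45.43102827]), np.float64(0.35499984269466284))
tab outer (array([625.11502705, -20.24037279,  49.25398092]), np.float64(1.3359671215506048))
zero (array([654.25285001,  20.75548355,  42.79278341]), np.float64(0.5104232995172856))
scene knob top [[614.51007768  43.11720877 101.        ]]
```

carry_out --pt "-1 -2.85 0.1 0 -3" --pt "-1 0 0 30 0" --pt "-1 0 0 30 0" --pt "-1 0 0 30 0" --pt "-1 0 0 20 0" --pt "-1 0 0 10 0" --pt "-1 0 0 0 0" --pt "-1 0 0 0 0"

```text
t: 3.5
tool_pos: [610.3, 38.2, 111.4]
ee_rot: [-1.828, -2.555, 0.0]
contact_force: [0.9, 0.2, -0.0]
opening: 85.4
```

```bash
python3 -c "
from h import *
c=cap('wrist','w3');s=ctrl.state();print(s['t'],s['tool_pos'],s['ee_rot'],s['contact_force'],s['opening'])
x,y,z=s['tool_pos'];print(proj(c,[[609.35,39.1,45],[x,y,z],[609.35,39.1,101]]))"
```

```text
3.55 [611.14220823  38.16415175 112.44584687] [1.82728099e+00 2.55358444e+00 1.75663542e-03] [0.85297149 0.29210446 0.57719171] 85.45809279699738
[[280.31487951 220.94086331]
 [282.38783768 267.45803175]
 [279.96390608 255.31932859]]
```

View pics/w3.png

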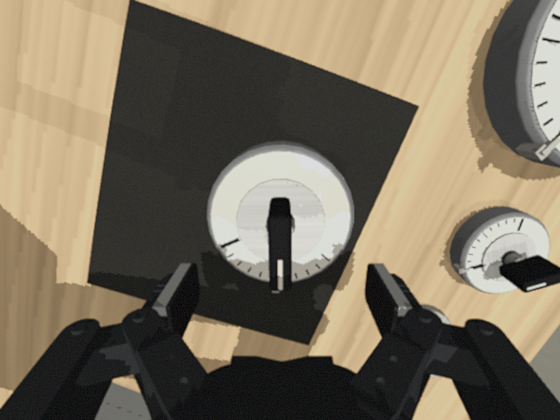

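```bash
python3 -c "
from h import *
c=load('w3');x0,y0,x1,y1=200,135,365,292
p=np.asarray(c['pixels'])[y0:y1,x0:x1].astype(int)
m=((p.min(2)>150)).astype(np.uint8)
cs=max(cv2.findContours(m,0,1)[0],key=cv2.contourArea)
h=cv2.convexHull(cs)+[x0,y0]
P=plane(c,h.reshape(-1,2),45)[:,:2].astype(np.float32)
print(cv2.fitEllipse(P),cv2.minEnclosingCircle(P))
T=np.array(c['cam_to_world']);print(T[:3,3])
b=np.asarray(c['pixels'])[190:300,205:355];cv2.imwrite('pics/w3z.png',cv2.resize(b,None,fx=5,fy=5,interpolation=2))
for i in range(3):
  c=ctrl.capture('wrist');s=ctrl.state();T=np.array(c['cam_to_world']);print(s['tool_pos'],T[:3,3],s['ee_rot'])
"
```

```text
((608.8328857421875, 40.15107345581055), (106.10596466064453, 108.4679946899414), 114.44694519042969) ((609.098388671875, 39.39213943481445), 54.448387145996094)
[583.93226604 116.27020811 254.8155206 ]
[611.58386148  38.13176521 112.98478838] [584.51692942 116.22227956 255.73905188] [1.82701445 2.55252614 0.00292228]
[611.68303832  38.08180237 113.1967367 ] [584.77761428 116.17946223 256.24008545] [1.82698187 2.55205848 0.00331421]
[611.57359434  38.05470115 113.1779517 ] [584.81326601 116.14318086 256.42765305] [1.82711098 2.55200995 0.00329575]
```

View pics/w3z.png

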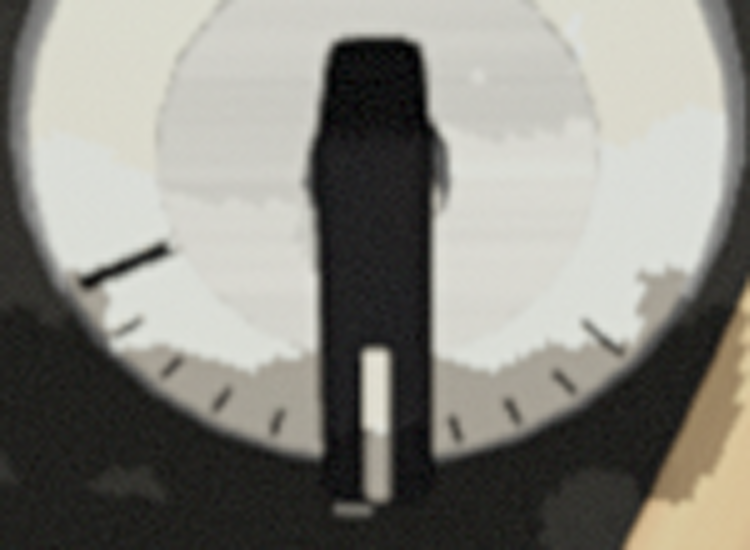

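carry_out --pt "-1 1.7 -0.5 10 0" --pt "-1 0 0 12 0" --pt "-1 0 0 12 0" --pt "-1 0 0 8 0" --pt "-1 0 0 3 0" --pt "-1 0 0 0 0" --pt "-1 0 0 0 0" --pt "-1 0 0 0 0"

```text
t: 4.37
tool_pos: [609.8, 39.4, 66.9]
ee_rot: [1.829, 2.553, 0.001]
contact_force: [-0.1, 0.3, -0.3]
opening: 85.4
```

```bash
python3 -c "
from h import *
for i in range(2):
  c=cap('wrist','w4');s=ctrl.state();print(s['t'],s['tool_pos'],s['ee_rot'],s['contact_force'],s['opening'])
"
```

```text
4.4167 [609.78039446  39.43699284  66.97045656] [1.82866186e+00 2.55310676e+00 1.29266323e-03] [ 0.42655452  0.60902444 -0.2443265 ] 85.49885056886195
4.4667 [609.75476691  39.43542439  66.99722001] [1.82870391e+00 2.55305890e+00 1.31916058e-03] [0.86292417 0.09632598 0.03964037] 85.06670190590168
```

View pics/w4.png

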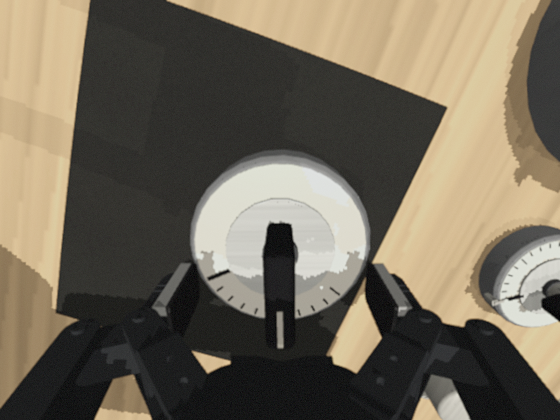

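Centred within about 0.5 mm (609.8, 39.4, z 67). Closing on the bar.

carry_out --pt "1 0 0 0 0" --pt "1 0 0 0 0" --pt "1 0 0 0 0" --pt "1 0 0 0 0" --pt "1 0 0 0 0" --pt "1 0 0 0 0" --pt "1 0 0 0 0" --pt "1 0 0 0 0" --force 60

```text
t: 5.13
tool_pos: [609.0, 39.5, 66.3]
ee_rot: [-1.829, -2.554, 0.0]
contact_force: [-0.1, -0.0, 0.3]
opening: 13.3
```

carry_out --pt "1 0 0 0 0" --pt "1 0 0 0 0" --pt "1 0 0 0 0" --pt "1 0 0 0 0"

```text
t: 5.47
tool_pos: [609.0, 39.5, 66.3]
ee_rot: [-1.829, -2.554, 0.0]
contact_force: [-1.2, 0.5, 1.1]
opening: 13.2
```

carry_out --pt "1 0 0 1.5 0" --pt "1 0 0 1 0" --pt "1 0 0 0 0"

```text
t: 5.72
tool_pos: [609.1, 39.5, 63.5]
ee_rot: [-1.829, -2.554, 0.0]
contact_force: [0.2, 0.0, -1.7]
opening: 13.6
```

carry_out --pt "1 0 0 1 0" --pt "1 0 0 0 0"

```text
t: 5.88
tool_pos: [609.1, 39.4, 62.9]
ee_rot: [-1.829, -2.554, 0.0]
contact_force: [-0.8, -0.4, 2.3]
opening: 13.3
```

carry_out --pt "1 0 0 1 0" --pt "1 0 0 0 0" --pt "1 0 0 0 0"

```text
t: 6.13
tool_pos: [609.1, 39.5, 62.8]
ee_rot: [1.829, 2.554, 0.0]
contact_force: [-2.8, 0.3, 7.5]
opening: 13.1
```

carry_out --pt "1 0 0 1 0" --pt "1 0 0 0 0" --pt "1 0 0 0 0"

```text
t: 6.38
tool_pos: [609.1, 39.5, 62.8]
ee_rot: [1.829, 2.554, 0.001]
contact_force: [-5.0, -0.4, 13.8]
opening: 13.3
```

Home, 13.8 N. Starting to wind clockwise, watching the force.

carry_out --pt "1 0 0 0 4" --pt "1 0 0 0 5" --pt "1 0 0 0 5" --pt "1 0 0 0 5" --pt "1 0 0 0 0"

```text
t: 6.8
tool_pos: [609.5, 39.5, 62.8]
ee_rot: [2.229, 2.213, 0.002]
contact_force: [-4.4, 0.9, 12.7]
opening: 13.3
```

```bash
python3 -c "
from h import *
c=cap('wrist','w5');c=cap('top','t5');c=cap('scene','s5');s=ctrl.state();print(s['t'],s['tool_pos'],s['ee_rot'],s['contact_force'],s['ft_torque'],s['opening'])
def z(tag,x0,y0,x1,y1,f): return cv2.resize(np.asarray(load(tag)['pixels'])[y0:y1,x0:x1],None,fx=f,fy=f,interpolation=2)
cv2.imwrite('pics/w5z.png',z('w5',150,130,410,380,3))
cv2.imwrite('pics/s5z.png',z('s5',245,175,345,255,7))
"
```

```text
6.95 [609.52135117  39.46926367  62.78557003] [2.22551745e+00 2.21582757e+00 1.91741445e-03] [-3.57590056  0.54683319 12.79427942] [ 0.02806651  0.66805165 -0.20201831] 13.112977491034357
```

View pics/w5z.png

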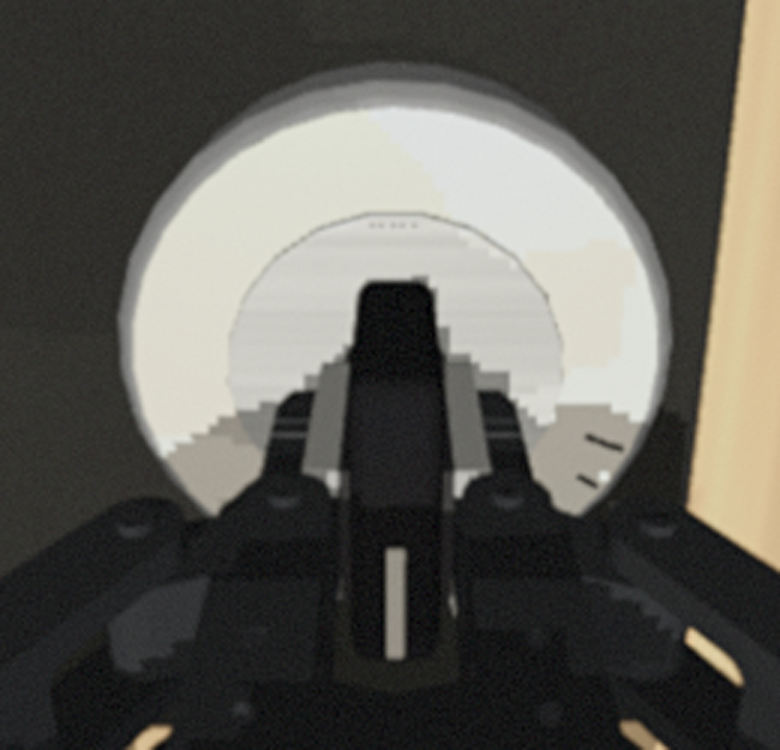

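View pics/s5z.png

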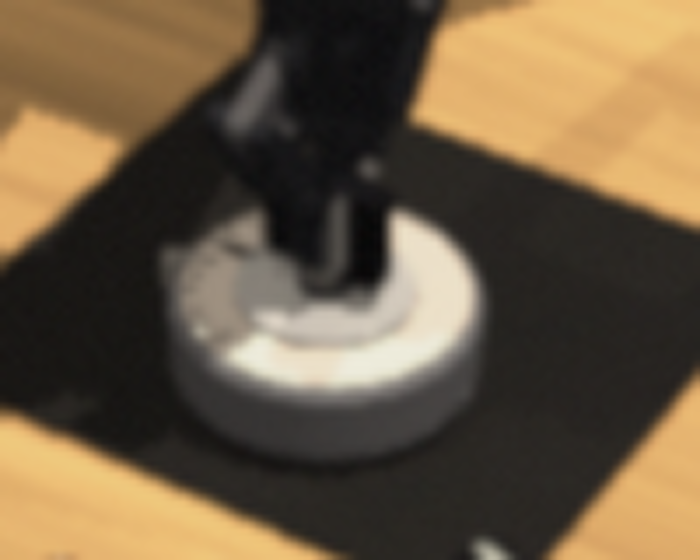

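```bash
python3 -c "
from h import *
C=[609.35,39.1]
r=zang('w5',150,130,3,[(604,442),(587,481)],45,C);print(r[0],r[1])
s=ctrl.state();a=s['ee_rot'];R=cv2.Rodrigues(np.array(a))[0];print(np.degrees(np.arctan2(R[1,1],R[0,1])))
"
```

```text
[-22.23631286 -33.90084894] [47.76794427 49.68198643]
-0.25001401819491387
```

The timer holds: its zero mark is at −22.2° (−21.9° before), while the knob has turned 19°. Continuing.

carry_out --pt "1 0 0 0.1 5" --pt "1 0 0 0.1 5" --pt "1 0 0 0 5" --pt "1 0 0 0 5" --pt "1 0 0 0 5" --pt "1 0 0 0 0"

```text
t: 7.45
tool_pos: [610.0, 39.4, 62.8]
ee_rot: [2.654, 1.678, 0.003]
contact_force: [-1.3, -0.2, 12.6]
opening: 13.2
```

carry_out --pt "1 0 0 0 5" --pt "1 0 0 0 5" --pt "1 0 0 0 5" --pt "1 0 0 0 5" --pt "1 0 0 0 5" --pt "1 0 0 0 4" --pt "1 0 0 0 0" --pt "1 0 0 0 0"

```text
t: 8.12
tool_pos: [610.4, 39.0, 62.8]
ee_rot: [2.988, 0.964, 0.004]
contact_force: [-1.7, -0.9, 12.1]
opening: 13.0
```

```bash
python3 -c "
from h import *
c=cap('wrist','w6');c=cap('top','t6');c=cap('scene','s6');s=ctrl.state();print(s['t'],s['tool_pos'],s['ee_rot'],s['contact_force'],s['ft_torque'],s['opening'])
def z(tag,x0,y0,x1,y1,f): return cv2.resize(np.asarray(load(tag)['pixels'])[y0:y1,x0:x1],None,fx=f,fy=f,interpolation=2)
cv2.imwrite('pics/w6z.png',z('w6',150,130,410,380,3))
cv2.imwrite('pics/s6z.png',z('s6',245,175,345,255,7))
a=s['ee_rot'];R=cv2.Rodrigues(np.array(a))[0];print(np.degrees(np.arctan2(R[1,1],R[0,1])))
"
```

```text
8.2667 [610.38344494  38.96958601  62.80369261] [2.98825429 0.96414005 0.00456227] [-2.44619063 -0.87214397 11.97762441] [-0.2182821   0.54869989 -0.18939304] 13.360589506995922
-54.236269448450564
```

View pics/w6z.png

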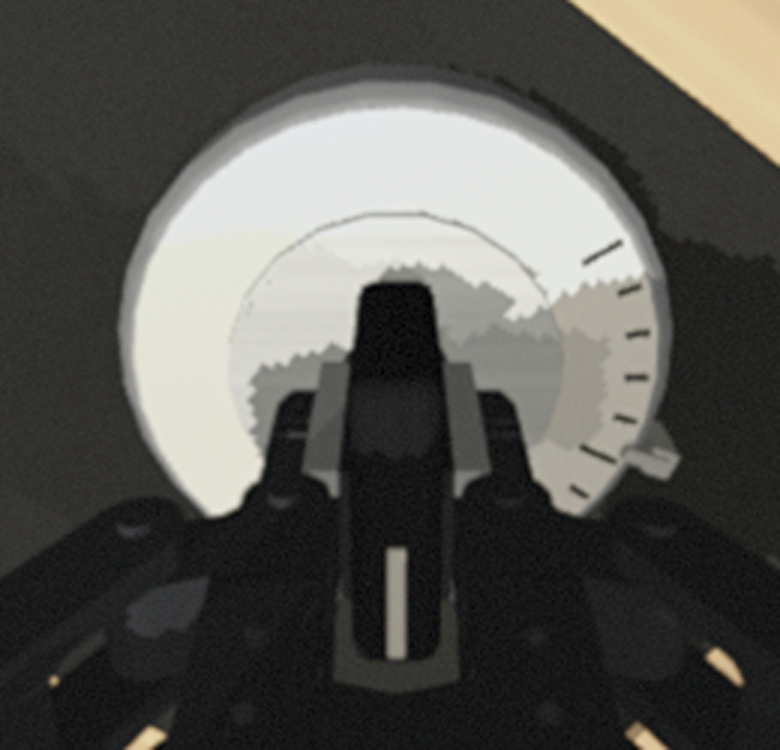

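View pics/s6z.png

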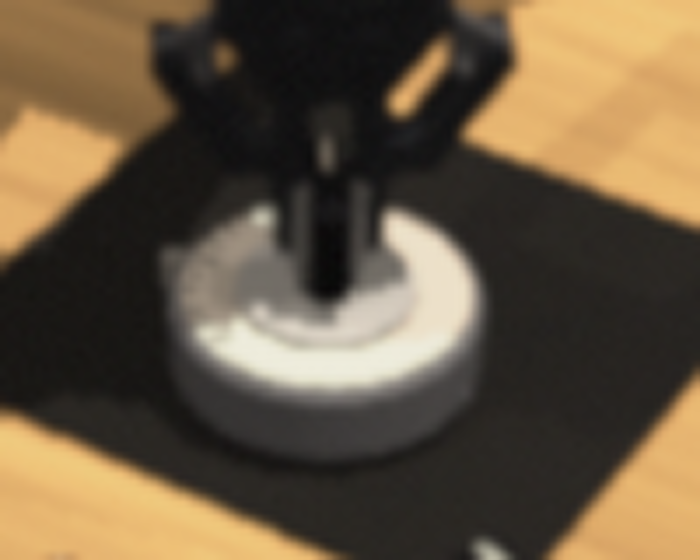

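```bash
python3 -c "
from h import *
c=load('w6')
# center via outer white contour upper half
p=np.asarray(c['pixels']).astype(int)
m=(p.min(2)>150).astype(np.uint8);m[:130]=0;m[300:]=0;m[:,:180]=0;m[:,372:]=0
cs=max(cv2.findContours(m,0,1)[0],key=cv2.contourArea).reshape(-1,2)
P=plane(c,cv2.convexHull(cs).reshape(-1,2),45)[:,:2]
from scipy.optimize import least_squares
f=least_squares(lambda q:np.hypot(P[:,0]-q[0],P[:,1]-q[1])-54,[609,39],loss='soft_l1',f_scale=.5);print(f.x,f.cost)
for C in ([609.35,39.1],f.x):
  r=zang('w6',150,130,3,[(602,252),(630,290),(638,335),(637,378),(625,418),(598,453),(578,490)],45,C);print(r[0].round(1),r[1].round(1))
  r=zang('w6',150,130,3,[(624,455),(650,461),(677,460),(665,478)],48,C);print('tab',r[0].round(1),r[1].round(1))
cv2.imwrite('pics/w6t.png',cv2.resize(p[190:310,330:400].astype(np.uint8),None,fx=6,fy=6,interpolation=2))
"
```

```text
[609.99419164  40.29987006] 3.8147905656220695
[-22.4 -34.2 -45.9 -57.2 -68.2 -79.6 -91.1] [47.5 49.6 49.6 49.8 49.5 47.6 49.2]
tab [-75.9 -75.2 -73.2 -77.6] [51.3 57.1 62.4 62. ]
[-24.1 -35.7 -47.4 -58.5 -69.3 -80.6 -91.8] [47.4 49.7 50.  50.5 50.4 48.6 50.4]
tab [-76.9 -76.1 -74.  -78.4] [52.3 58.1 63.3 63. ]
```

View pics/w6t.png

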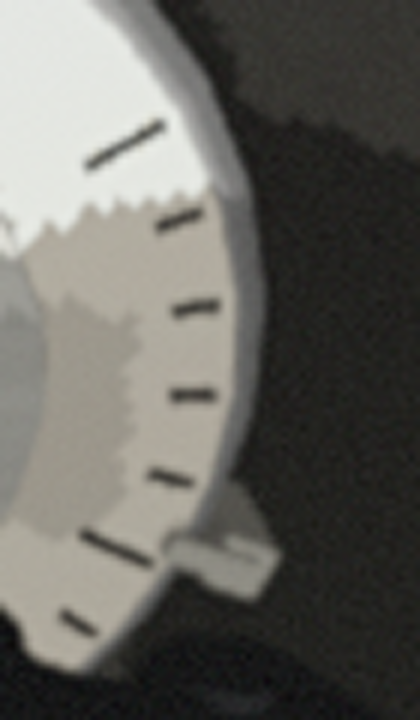

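Tab reads 0.931 rad in both views; the dial is now at about 2.12, past the top mark. Turning back.

carry_out --pt "1 0 0 0.3 0" --pt "1 0 0 0 -4" --pt "1 0 0 0 -5" --pt "1 0 0 0 -5" --pt "1 0 0 0 -5" --pt "1 0 0 0 -5" --pt "1 0 0 0 -5" --pt "1 0 0 0 -5" --pt "1 0 0 0 0"

```text
t: 9.02
tool_pos: [609.9, 39.4, 62.7]
ee_rot: [2.572, 1.801, 0.003]
contact_force: [-3.5, 0.1, 14.6]
opening: 13.3
```

carry_out --pt "1 0 0 0 -5" --pt "1 0 0 0 -5" --pt "1 0 0 0 -5" --pt "1 0 0 0 -5" --pt "1 0 0 0 -5" --pt "1 0 0 0 -5" --pt "1 0 0 0 0" --pt "1 0 0 0 0"

```text
t: 9.68
tool_pos: [609.3, 39.5, 62.7]
ee_rot: [2.022, 2.403, 0.001]
contact_force: [-6.2, 1.0, 16.6]
opening: 13.2
```

```bash
python3 -c "
from h import *
c=cap('wrist','w7');s=ctrl.state();print(s['t'],s['tool_pos'],s['ee_rot'],s['contact_force'],s['ft_torque'],s['opening'])
def z(tag,x0,y0,x1,y1,f): return cv2.resize(np.asarray(load(tag)['pixels'])[y0:y1,x0:x1],None,fx=f,fy=f,interpolation=2)
cv2.imwrite('pics/w7z.png',z('w7',150,130,410,380,3))
a=s['ee_rot'];R=cv2.Rodrigues(np.array(a))[0];print(np.degrees(np.arctan2(R[1,1],R[0,1])))
"
```

```text
9.7333 [609.33453466  39.50881184  62.73995855] [2.02248648e+00 2.40241895e+00 1.41376005e-03] [-5.18052626  0.36754873 16.80009572] [0.05897958 0.88517029 0.17340998] 13.293647228623872
9.81503394828715
```

View pics/w7z.png

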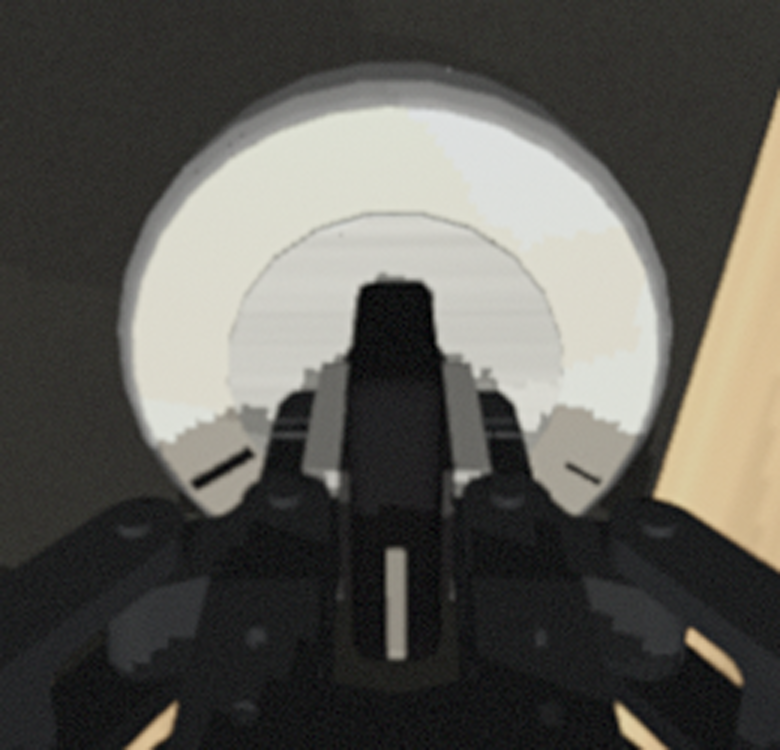

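```bash
python3 -c "
from h import *
C=[609.35,39.1]
r=zang('w7',150,130,3,[(583,473),(222,469)],45,C);print(r[0],r[1])
r=zang('w7',150,130,3,[(395,552),(395,656),(395,283)],101-4.5,C);print(r[0],r[1]);P=r[2];d=P[1]-P[2];print(np.degrees(np.arctan2(d[1],d[0])))
"
```

```text
[ -22.31957512 -136.77906223] [47.80706736 44.20163704]
[-79.50189784 -80.05029134  99.74309579] [ 4.65305437 24.73457735 39.06997113]
-80.1768083416696
```

Scale zero at −22.2°, bar at −80.2°, so the dial reads 1.012. It needs −4.7° more.

carry_out --pt "1 0 0 0 -2.5" --pt "1 0 0 0 -2.2" --pt "1 0 0 0 0" --pt "1 0 0 0 0"

```text
t: 10.07
tool_pos: [609.2, 39.5, 62.7]
ee_rot: [1.923, 2.483, 0.001]
contact_force: [-4.3, 0.2, 16.9]
opening: 12.9
```

```bash
python3 -c "
from h import *
c=cap('wrist','w8');s=ctrl.state();print(s['t'],s['tool_pos'],s['contact_force'],s['ft_torque'])
def z(tag,x0,y0,x1,y1,f): return cv2.resize(np.asarray(load(tag)['pixels'])[y0:y1,x0:x1],None,fx=f,fy=f,interpolation=2)
cv2.imwrite('pics/w8z.png',z('w8',150,130,410,380,3))
a=s['ee_rot'];R=cv2.Rodrigues(np.array(a))[0];print(np.degrees(np.arctan2(R[1,1],R[0,1])))
"
```

```text
10.1167 [609.20630963  39.49207019  62.71407116] [-5.52419617 -0.56423341 16.23015668] [0.08725692 0.90948695 0.0230019 ]
14.48532872549377
```

View pics/w8z.png

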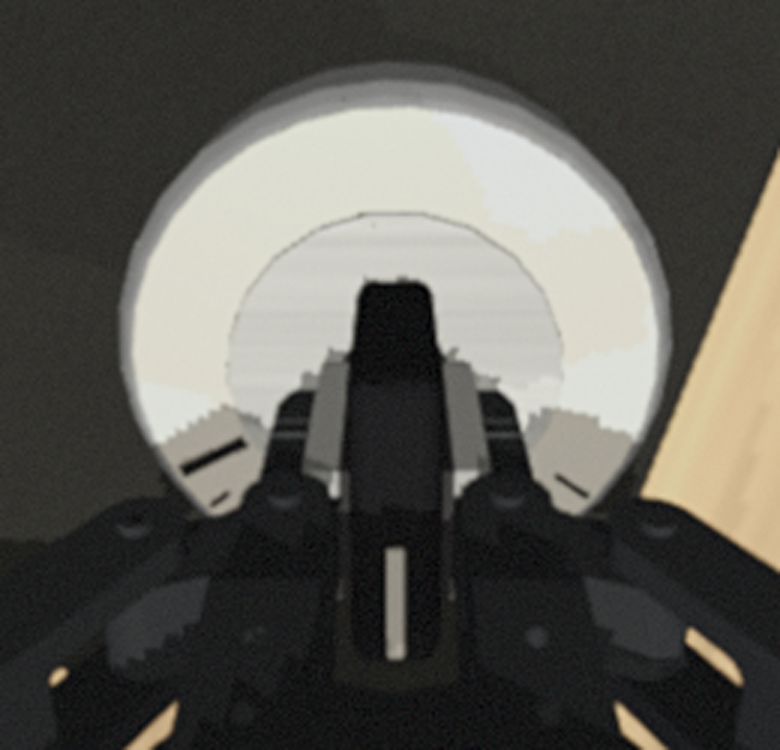

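```bash
python3 -c "
from h import *
C=[609.35,39.1]
r=zang('w8',150,130,3,[(572,486),(213,456),(219,499)],45,C);print(r[0],r[1])
"
```

```text
[ -22.32285638 -136.81024806 -125.49594645] [47.90424424 43.99755487 49.66825848]
```

Dial ≈ 0.930. Unload the press, open, rise.

carry_out --pt "1 0 0 -1.2 0" --pt "1 0 0 -1.2 0" --pt "1 0 0 -0.4 0" --pt "1 0 0 0 0" --pt "-1 0 0 0 0" --pt "-1 0 0 0 0" --pt "-1 0 0 0 0" --pt "-1 0 0 0 0" --pt "-1 0 0 0 0" --pt "-1 0 0 0 0"

```text
t: 10.95
tool_pos: [609.2, 39.4, 63.0]
ee_rot: [1.924, 2.484, -0.0]
contact_force: [0.8, 0.3, -0.4]
opening: 83.7
```

carry_out --pt "-1 0 0 0 0" --pt "-1 0 0 0 0" --pt "-1 0 0 -10 0" --pt "-1 0 0 -30 0" --pt "-1 0 0 -40 0" --pt "-1 0 0 -40 0" --pt "-1 0 0 -30 0" --pt "-1 0 0 -10 0" --pt "-1 0 0 0 0" --pt "-1 0 0 0 0"

```text
t: 11.78
tool_pos: [609.0, 39.5, 223.6]
ee_rot: [1.923, 2.483, 0.001]
contact_force: [-1.0, 0.3, -0.1]
opening: 85.3
```

```bash
python3 -c "
from h import *
c=cap('wrist','w9');s=ctrl.state();print(s['t'],s['tool_pos'],s['contact_force'],s['opening'])
def z(tag,x0,y0,x1,y1,f): return cv2.resize(np.asarray(load(tag)['pixels'])[y0:y1,x0:x1],None,fx=f,fy=f,interpolation=2)
cv2.imwrite('pics/w9z.png',z('w9',215,120,345,250,5))
p=np.asarray(c['pixels'])[120:250,215:345].astype(int)
cs=max(cv2.findContours((p.min(2)>165).astype(np.uint8),0,1)[0],key=cv2.contourArea)
P=plane(c,(cv2.convexHull(cs)+[215,120]).reshape(-1,2),45)[:,:2].astype(np.float32);print(cv2.fitEllipse(P),cv2.minEnclosingCircle(P))
"
```

```text
11.8333 [608.0370928   39.40653189 222.0463382 ] [ 1.29155914  0.24509593 -0.30371444] 85.5185339585394
((610.0172729492188, 37.650718688964844), (106.10041046142578, 112.01490020751953), 13.11410140991211) ((611.126708984375, 35.56330108642578), 57.47174072265625)
```

View pics/w9z.png

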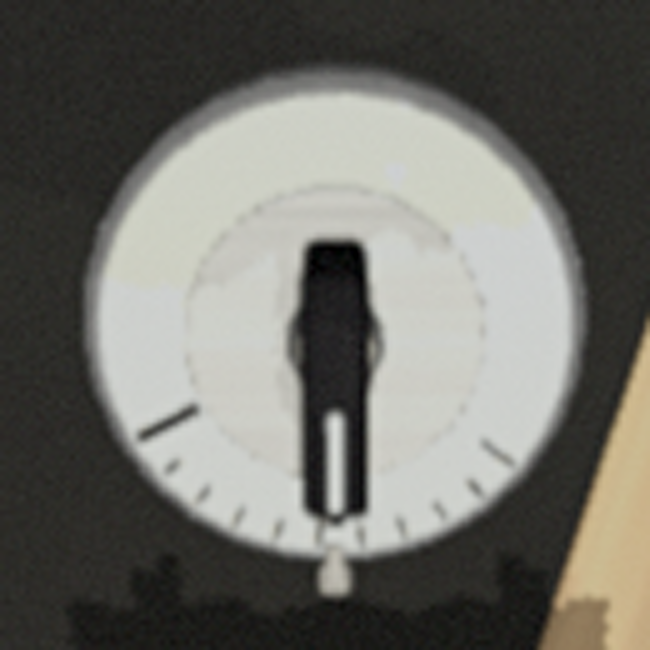

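```bash
python3 -c "
from h import *
C=[609.35,39.1]
r=zang('w9',215,120,5,[(500,452),(168,423)],45,C);print('zero/top',r[0],r[1])
r=zang('w9',215,120,5,[(335,520),(335,550),(336,575),(335,595)],48,C);print('ptr,tab',r[0],r[1])
c=cap('top','t9');a=np.asarray(c['pixels'])[195:270,235:315];cv2.imwrite('pics/t9z.png',cv2.resize(a,None,fx=7,fy=7,interpolation=2))
"
```

```text
zero/top [ -21.52950773 -136.72066935] [48.04332585 43.81688355]
ptr,tab [-75.09214595 -75.15278307 -74.95717095 -75.21722663] [44.09544117 51.72430701 58.16836224 63.37679792]
```

carry_out --pt "-1 -30 0 -10 0" --pt "-1 -30 0 -10 0" --pt "-1 -30 0 0 0" --pt "-1 -10 0 0 0" --pt "-1 0 0 0 0" --pt "-1 0 0 0 0" --pt "-1 0 0 0 0"

```text
t: 12.47
tool_pos: [633.0, -56.2, 241.5]
ee_rot: [-1.921, -2.481, 0.001]
contact_force: [0.0, 0.8, -0.4]
opening: 85.6
```

```bash
python3 -c "
from h import *
c=cap('wrist','w10');cv2.imwrite('pics/w10z.png',np.asarray(c['pixels']))
c=cap('top','t10');a=np.asarray(c['pixels'])[195:270,235:315];cv2.imwrite('pics/t10z.png',cv2.resize(a,None,fx=7,fy=7,interpolation=2))
"
```

```text
(no output)
```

View pics/w10z.png

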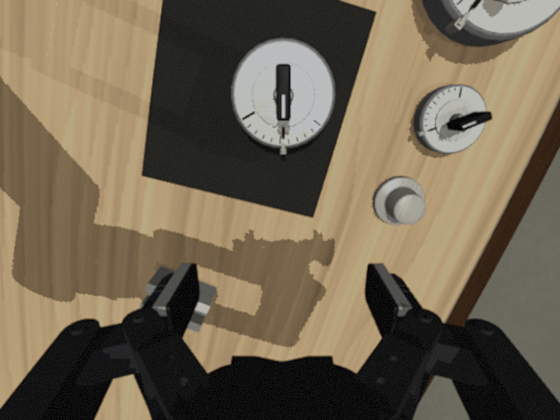

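View pics/t10z.png

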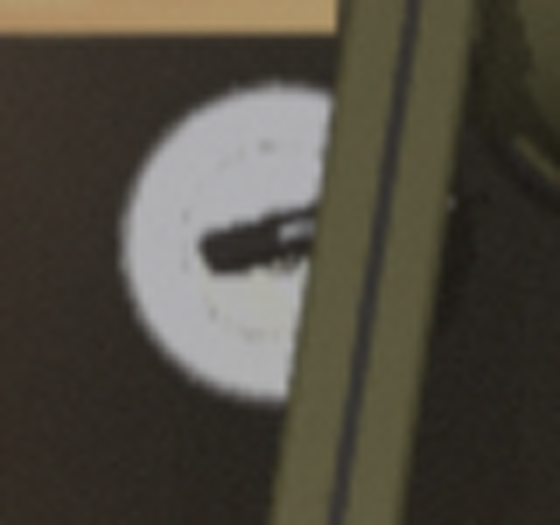

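In w9 the pointer is at −75.1° and the tab at −75.1°. In w10 the pointer tip at about px (284,128) lines up with the tab at (284,148). I'll measure w10 up close before handing in.

```bash
python3 -c "
from h import *
b=np.asarray(load('w10')['pixels'])[90:165,240:330];cv2.imwrite('pics/w10y.png',cv2.resize(b,None,fx=8,fy=8,interpolation=2))"
```

```text
(no output)
```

View pics/w10y.png

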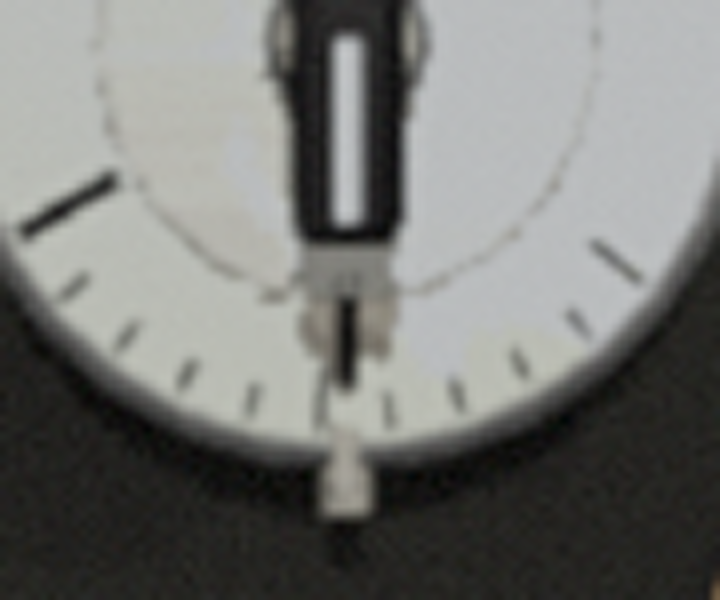

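The pointer (zoom column 345) stands exactly at the tab (column 346). Handing in.

```bash
python3 -c "
from h import *
print(ctrl.finish_job(), ctrl.state()['t'])"
```

```text
the job is handed in; nothing more can be done
the job is handed in; nothing more can be done
```

The timer is set: the pointer stands at the tab, and I handed the job in after about 12.5 s. I gripped the bar knob at 60 N and pushed it home at roughly 12–17 N. I wound the dial clockwise from about 0.85 to about 2.12 rad, past the top mark, then turned it back down to the tab. Then I took the press off, opened the fingers and moved clear.

- **Setting:** the last measured wrist view gave the pointer at −75.1° and the tab at −75.1° (about 0.93 rad on the scale). A second view, from the side, shows pointer and tab in line.
- **Timer position:** it turned by less than about 1° while I worked. A quick re-fit of the face afterwards came out 1–4 mm off the earlier centre. I put that down to the tab being caught in the outline and did not redo it. The last views show the timer in place on the mat.
- **Top mark:** the pointer was hidden by the fingers at the top of the turn, so 2.12 rad comes from the bar and tool direction, about 7° past the mark.
- **Knob height:** my two-view measurement of the knob top came out 5–6 mm below the given figure, from two views close together. I used the given height for the grasp, and the grip and press behaved as expected.
- **Top camera:** its final view was blocked by the arm, so it gave no check.

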